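Sort salvaged power parts into the bench trays

ROBOT

A 6-joint arm with a two-finger parallel gripper is mounted at the origin on the work surface. World frame = base frame: x ahead of the robot, y to its left, z up, the work surface at z = 0. Lengths are in mm, angles in rad, forces in N, time in s.
With the tool pointing down it reaches from about 275 to 725 mm from the base axis. Payload 15.9 kg.
Tool frame: the origin (TCP) lies midway between the tips of the shut fingers; the grasp point (between the pads) lies 19 mm behind it (arm.grip_point_offset is the distance from the TCP to the grasp point, in mm); z points along the fingers, y is the line along which they close (so a half turn about z gives the same grasp; the last joint's range is limited). The gripper opens to 85 mm and grips with 20 to 120 N. Pads are 22 mm wide; open, the fingers measure 114 mm over their backs; the gripper's body (76 mm by 85 mm) begins 54 mm behind the grasp point. The pads swing forward as they close: fully open they stand 13 mm farther back than shut.
Start: joints at [1.192, 0.213, -0.034, 1.323, 0, 1.571], TCP at [184.896, 464.542, 231.306] pointing down, gripper open.
Joint ranges: [-2.98, 2.98], [-0.74, 1.72], [-1.14, 1.35], [-2.1, 2.04], [-1.57, 1.44], [-3.14, 3.14]. Speed limits (rad/s): [1.89, 1.89, 2.39, 2.57, 3.14, 3.14].

INTERFACE

Orientations are given as a unit quaternion [x, y, z, w].
In Python, from workcell import arm, optics, workorder gives the robot as it stands.
- The arm moves only by the tool servo_tool, never from a script. Its argument "deltas" is a list of rows, each an object of numbers: "wx", "wy", "wz": the turn, a rotation vector about the world's x, y, z in units of 8 degrees (1.0 is 8 degrees); "tx", "ty", "tz": the shift along the world's x, y, z in cm; "jaw": the gripper's target within -1 to 1 (shut at 1, half-way at 0, fully open at -1). In form: [{"wx": .., "wy": .., "wz": .., "tx": .., "ty": .., "tz": .., "jaw": ..}, ...]. A call has exactly 5 rows; each row shifts and turns the commanded pose from where the row before left it; what a row does not reach is not made up. A row lasts 1/10 s, in which the tool goes at most 50 mm and 8.59 degrees, less where a joint would pass 70% of its speed; a pose out of reach is approached as far as the arm can. A call is refused whole if a number of a shift passes 5 or a number of a turn 1, either way. A call with a gripper value outside its range is refused whole. The fingers move at their own pace and stop on an object; the grip force is fixed at half the most. Time passes only in rows, so rows that do not move let the fingers close, or fill a call up. It gives the time, the measured TCP pose, the force, the opening and the grip force at its end, in the units of the state.
- arm.read_state(): the state, without advancing time (a new reading comes with each control period).
- optics.camera(name): name is "side" or "top"; returns a dict with "color" (400x640x3 uint8, red, green, blue), "fx", "fy", "cx", "cy" (pixels), "T" (4x4, takes a point from camera to world coordinates). Camera axes: x right, y up, looking along -z (the intrinsics and any distortion apply to the point x, -y, -z); pixel columns grow to the right and rows downward; lengths in mm; the calibration is good to about 2 mm. A picture is of the moment at which its call begins. There is no depth.
- workorder.hand_in(): hands the job in; it is judged then, once.
The state is a dict: "time": time; "q": joint angles; "qvel": joint speeds; "joint_torque": joint torques, N m; "ee_pos": TCP position; "eef_rot": TCP orientation; "ft_force": force on the tool from outside, world axes, zero at the start; "moment": the same for the moment, N m; "finger_gap": finger opening in mm; "gripper_force": force on a finger pad.
Only numpy, scipy, OpenCV 4.12 (cv2) and the standard library are available. Lean on these libraries where they do the work, as an engineer would, in place of code of your own. Each camera call takes 0.05 s, during which the arm holds its last target. There are 200 camera calls.

TASK

Sort the loose power parts on the soldering bench into the trays: the two black capacitors into the red tray and the two silver heat sinks into the white tray, one to a bay, and the yellow transformer into the green tray. Each must be left standing flat on the floor of its bay, the same way up as it stands now, and the solder spool and the brass tip cleaner must stay where they are.

Things in the scene. Friction and masses are not known exactly. Their poses are not given: they have to be found in the camera images.
- capacitor_a: one of two identical electrolytic capacitors: an upright black can, 35 mm diameter, 48 mm tall, silver top with a dark cross, one white stripe down the side; loose, about 60 g. Origin at the centre of its underside, z up along the can.
- capacitor_b: the other capacitor, identical to capacitor_a: black can, 35 mm diameter, 48 mm tall, silver top; origin at the centre of its underside, z up.
- heatsink_a: one of two identical bare silver aluminium heat sinks: 40 mm along its x, 36 mm along its y, 42 mm tall, a 6 mm base with six upright fins that run along its x; the outer faces of the outer fins, 36 mm apart across y, are flat and good to grip; loose, about 80 g. Origin at the centre of its underside, z up (fins up).
- heatsink_b: the other heat sink, identical to heatsink_a: silver, 40 (x) x 36 (y) x 42 (tall) mm, fins along x, origin at the centre of its underside, z up.
- transformer: a ferrite transformer: block wound in bright yellow tape (30 mm along x, 36 mm along y) with a dark grey core 42 mm along x and 16 mm along y, on a black foot 42 (x) x 36 (y) mm, 8 mm high; 42 mm tall in all; gripped across y by the yellow flanks, 36 mm apart; loose, about 110 g. Origin at the centre of its underside, z up.
- tray_red: red sorting tray, fixed, 72 mm along its x and 140 mm along its y, 12 mm tall, with two open-topped square bays side by side along y, each about 64 mm inside, with centres at y = +34 and -34 mm in its frame (x = 0); floor and walls 4 mm thick, so the walls stand 8 mm over the floor. Origin at the centre of its underside; the bay floor is 4 mm above it.
- tray_white: white sorting tray, fixed, of the same shape as the red one: two 64 mm bays with centres at y = +34 and -34 mm in its frame, floor 4 mm above its origin (centre of the underside), 12 mm tall.
- tray_green: green sorting tray, fixed, with one square bay: 72 x 72 mm outside, 64 mm inside, 12 mm tall, floor and walls 4 mm thick. Origin at the centre of its underside; the bay floor is 4 mm above it.
- solder_spool: bystander, standing among the parts: a spool of solder, silver-grey wound middle between two orange flanges, 48 mm diameter, 30 mm tall, loose, 250 g. Origin at the centre of its underside. It is to stay where it is.
- tip_cleaner: bystander, standing among the parts: a grey round pot of brass shavings for cleaning iron tips, 48 mm diameter, 27 mm tall, loose, 220 g. Origin at the centre of its underside. It is to stay where it is.

How it is judged:
By the outcome, as a careful person would: the job done as asked, in the order asked, and still so for the second after the job is handed in, with the robot touching nothing.
It also fails if it takes over 128 s, if anything falls off the work surface, if the arm or the gripper's body presses on something with over 40 N, if the wrist force passes 120 N, or if a joint passes its speed limit or range.

## Working session

There is one attempt and no reset: what is moved stays moved. The work goes in short steps, Python scripts to look and compute and a tool call to move; the robot and the scene stay as the last step left them, time stands still between calls to the robot, and variables do not carry over. Pictures are saved under pics/ and viewed, at most 14 in all, crops included, and the job is handed in when it is done.

Besides the shell and the picture viewer there is one more tool, called after "Emit:" by a JSON object that holds its "op" and its "data". servo_tool: Moves the arm, as the interface text tells. Its arguments: {"type":"object","properties":{"deltas":{"type":"array","items":{"type":"object","properties":{"wx":{"type":"number"},"wy":{"type":"number"},"wz":{"type":"number"},"tx":{"type":"number"},"ty":{"type":"number"},"tz":{"type":"number"},"jaw":{"type":"number"}}}}},"required":["deltas"]}

```bash
mkdir -p pics; python3 - <<'E'
from workcell import arm, optics
import cv2,numpy as np
for n in("top","side"):
    c=optics.camera(n); cv2.imwrite(f"pics/{n}0.png",c["color"][:,:,::-1]); print(n,{k:v for k,v in c.items() if k not in("color",)})
print(arm.read_state())
E
```

```text
top {'fx': 477.9861684927337, 'fy': 477.9861684927337, 'cx': 318.6894769922883, 'cy': 201.42735506330777, 'T': array([[ 1.39955327e-02,  9.94814186e-01, -1.00741551e-01,
         4.14799720e+02],
       [-9.99899526e-01,  1.36975740e-02, -3.64879806e-03,
        -1.43846237e+01],
       [-2.24996122e-03,  1.00782496e-01,  9.94905938e-01,
         1.07329487e+03],
       [ 0.00000000e+00,  0.00000000e+00,  0.00000000e+00,
         1.00000000e+00]])}
side {'fx': 480.68752384708716, 'fy': 480.68752384708716, 'cx': 323.6456866250891, 'cy': 201.0744744538642, 'T': array([[ 9.17362453e-01,  2.95754521e-01, -2.66412073e-01,
         2.24551457e+02],
       [-3.98031868e-01,  6.88450807e-01, -6.06305301e-01,
        -7.10208188e+02],
       [ 4.09407235e-03,  6.62242213e-01,  7.49278646e-01,
         9.22083404e+02],
       [ 0.00000000e+00,  0.00000000e+00,  0.00000000e+00,
         1.00000000e+00]])}
{'time': 0.1, 'q': array([ 1.19199882e+00,  2.13344078e-01, -3.49716839e-02,  1.32351116e+00,
       -2.21052920e-05,  1.57081117e+00]), 'qvel': array([-0.00120793, -0.00087037,  0.00121138,  0.00027761,  0.00146906,
       -0.00057799]), 'joint_torque': array([ 5.38818804e-04, -6.87244749e+01,  4.87810171e+01,  1.20355128e-02,
        6.68590133e-05,  1.01200712e-05]), 'ee_pos': array([184.7958696 , 464.27012154, 230.85688747]), 'eef_rot': array([ 1.88275693e-01,  9.82116082e-01, -5.08166356e-04, -8.61558908e-05]), 'ft_force': array([ 0.53188956,  0.35709093, -0.15382838]), 'moment': array([ 0.02620175, -0.02440186,  0.03737033]), 'gripper_force': 0.0, 'finger_gap': 85.2921458071442}
```

View pics/top0.png

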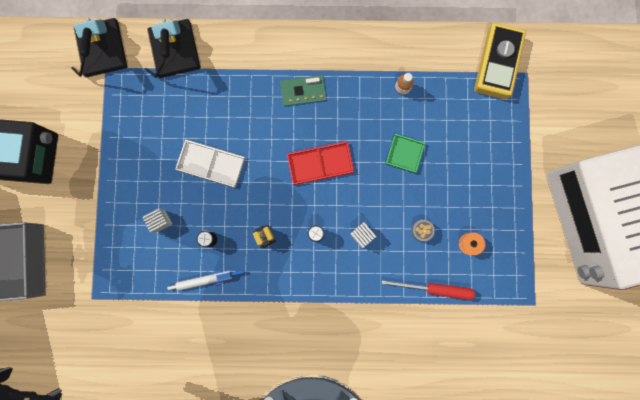

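View pics/side0.png

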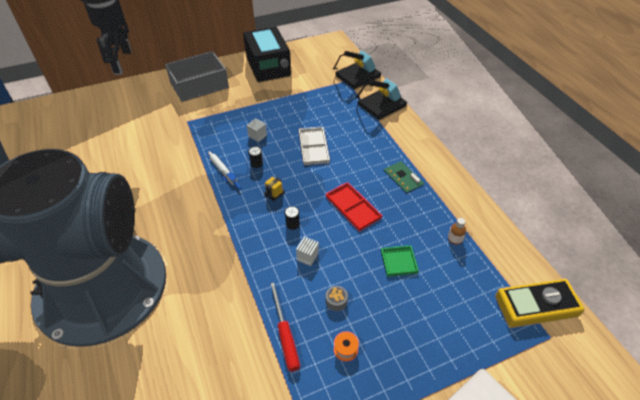

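The top view shows, left to right: heat sink (157,220), capacitor (206,239), transformer (263,236), capacitor (316,233), heat sink (363,235), tip cleaner (423,231) and spool (472,243). The trays are white (210,163), red (321,163) and green (406,154). The side view agrees with this, and the arm is clear of the parts.

```bash
cat > h.py <<'E'
import numpy as np,cv2
def ray(c,p,z):
    p=np.asarray(p,float).reshape(-1,2)
    d=np.c_[(p[:,0]-c["cx"])/c["fx"],-(p[:,1]-c["cy"])/c["fy"],-np.ones(len(p))]@c["T"][:3,:3].T
    o=c["T"][:3,3]; return o+d*((z-o[2])/d[:,2])[:,None]
def proj(c,P):
    q=(np.asarray(P,float).reshape(-1,3)-c["T"][:3,3])@c["T"][:3,:3]
    return np.c_[c["cx"]-c["fx"]*q[:,0]/q[:,2],c["cy"]+c["fy"]*q[:,1]/q[:,2]]
def blob(m,win):
    x0,y0,x1,y1=win; k=np.zeros(m.shape,np.uint8); k[y0:y1,x0:x1]=m[y0:y1,x0:x1]
    cs=cv2.findContours(k,cv2.RETR_EXTERNAL,cv2.CHAIN_APPROX_NONE)[0]
    return max(cs,key=cv2.contourArea)
E
python3 - <<'E'
from workcell import optics
from h import *
c=optics.camera("top"); im=c["color"]; hsv=cv2.cvtColor(im,cv2.COLOR_RGB2HSV); H,S,V=[hsv[...,i] for i in range(3)]
notblue=((S<90)|(H<85)|(H>125)).astype(np.uint8)
lum=((S<70)&(V>130)).astype(np.uint8)
def rep(n,m,w,z):
    k=blob(m,w); P=ray(c,k.reshape(-1,2),z)[:,:2].astype(np.float32); r=cv2.minAreaRect(P)
    print(n,np.round(r[0],1),np.round(r[1],1),round(r[2],1),"n",len(k))
rep("white",lum,(172,135,248,190),12)
rep("red",((S>120)&((H<8)|(H>172))).astype(np.uint8),(280,135,362,190),12)
rep("green",((S>100)&(H>40)&(H<80)).astype(np.uint8),(380,130,430,178),12)
rep("hsA",lum,(140,203,175,238),42)
rep("hsB",lum,(346,219,380,252),42)
rep("capL",lum,(196,229,216,249),48)
rep("capR",lum,(306,223,326,244),48)
rep("trans",((S>120)&(H>18)&(H<36)&(V>90)).astype(np.uint8),(250,222,280,252),42)
rep("spool",((S>120)&(H<20)).astype(np.uint8),(455,228,490,260),30)
rep("tip",notblue,(408,215,438,246),27)
a=cv2.resize(im[195:265,135:335],None,fx=4,fy=4,interpolation=cv2.INTER_CUBIC)
b=cv2.resize(im[195:265,300:500],None,fx=4,fy=4,interpolation=cv2.INTER_CUBIC)
cv2.imwrite("pics/crop1.png",np.vstack([a,b])[:,:,::-1])
E
```

```text
white [606.  236.2] [144.   74.6] 73.9 n 178
red [609.9 -12.2] [ 72.7 139.7] 12.7 n 177
green [ 634.7 -203.4] [71.9 73.2] 73.3 n 116
hsA [474.5 345.1] [38.6 42. ] 28.8 n 66
hsB [ 448.7 -106.1] [42.7 41.4] 41.6 n 59
capL [435.5 232.7] [28.  27.9] 2.1 n 38
capR [450.6  -4.7] [28.8 28.8] 45.8 n 38
trans [449.2  97.9] [30.9 13.7] 25.3 n 33
spool [ 433.2 -343.9] [45.5 54.6] 0.8 n 67
tip [ 460.6 -238.9] [48.9 48.4] 45.3 n 63
```

View pics/crop1.png

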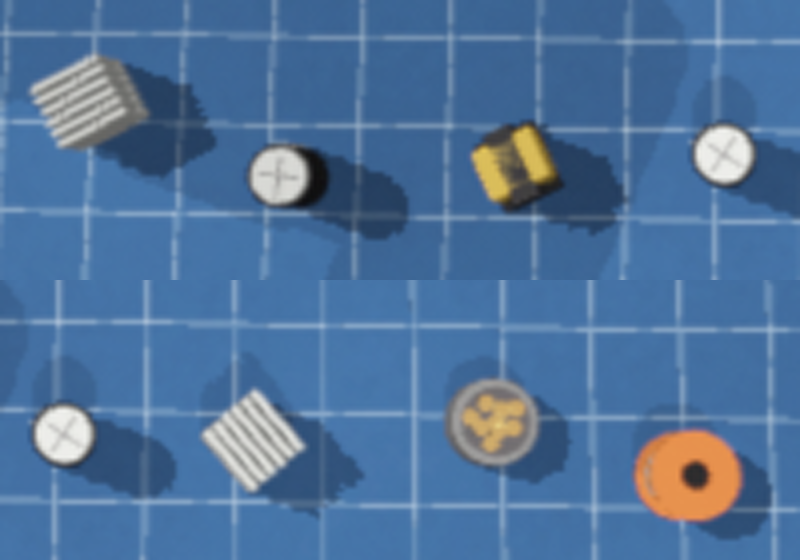

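The crop confirms the headings: heat sink A's fins run at about 120° in the world, heat sink B's at about 45°, and the transformer core's x axis at about 25°. I'll check the heights and centres against the side view.

```bash
python3 - <<'E'
from workcell import optics
from h import *
c=optics.camera("top"); s=optics.camera("side")
f=lambda u,v:((u+.5)/4-.5+135,(v+.5)/4-.5+195)
hs=np.array([f(30,92),f(97,55),f(128,115),f(62,150)]); P=ray(c,hs,42); print("hsA",P.round(1),P.mean(0).round(1))
g=lambda u,v:((u+.5)/4-.5+300,(v+.5)/4-.5+195-70)
hs=np.array([g(202,435),g(255,388),g(305,443),g(250,492)]); P=ray(c,hs,42); print("hsB",P.round(1),P.mean(0).round(1))
t=np.array([f(472,162),f(540,123),f(557,180),f(490,202)]); P=ray(c,t,42); print("tr",P.round(1),P.mean(0).round(1))
# side
hsv=cv2.cvtColor(s["color"],cv2.COLOR_RGB2HSV); S,V=hsv[...,1],hsv[...,2]; lum=((S<70)&(V>130)).astype(np.uint8)
for n,w,e in(("capL",(245,142,266,160),(435.5,232.7,48)),("capR",(282,202,302,222),(450.6,-4.7,48))):
    k=blob(lum,w).reshape(-1,2); print(n,k.mean(0),proj(s,e),ray(s,k.mean(0),48).round(1))
a=[cv2.resize(s["color"][y:y+70,x:x+80],(400,350),interpolation=cv2.INTER_CUBIC) for x,y in((230,110),(280,225))]
cv2.imwrite("pics/s1.png",np.hstack(a)[:,:,::-1])
for n,e in(("hsA",(476,347,42)),("hsB",(449,-106,42)),("tr",(450,98,42))): print(n,proj(s,e))
E
```

```text
hsA [[478.8 370.8  42. ]
 [499.3 335.5  42. ]
 [467.1 317.2  42. ]
 [447.7 351.9  42. ]] [473.2 343.8  42. ]
hsB [[ 451.   -79.3   42. ]
 [ 476.7 -107.7   42. ]
 [ 447.5 -134.7   42. ]
 [ 420.8 -105.3   42. ]] [ 449.  -106.7   42. ]
tr [[444.3 130.7  42. ]
 [465.8  94.6  42. ]
 [435.3  84.7  42. ]
 [423.  120.4  42. ]] [442.1 107.6  42. ]
capL [254.2962963  150.40740741] [[254.18555708 151.35781344]] [[436.9 236.1  48. ]]
capR [291.24242424 210.96969697] [[291.25033595 212.13259924]] [[451.9  -1.3  48. ]]
hsA [[255.54120346 123.95731866]]
hsB [[306.73216045 245.56683835]]
tr [[276.55990911 185.07397297]]
```

Emit:
{"op": "servo_tool", "data": {"deltas": [{"tx":3,"ty":-5,"wz":-1},{"tx":3,"ty":-5,"wz":-1},{"tx":3,"ty":-5,"wz":-1},{"tx":3,"ty":-5,"wz":-1},{"tx":3,"ty":-5,"wz":-1}]}}

```text
invalid input
```

Emit:
{"op": "servo_tool", "data": {"deltas": [{"wx":0,"wy":0,"wz":0,"tx":3,"ty":-4.7,"tz":-0.5,"jaw":-1},{"wx":0,"wy":0,"wz":0,"tx":3,"ty":-4.7,"tz":-0.5,"jaw":-1},{"wx":0,"wy":0,"wz":0,"tx":3,"ty":-4.7,"tz":-0.5,"jaw":-1},{"wx":0,"wy":0,"wz":0,"tx":3,"ty":-4.7,"tz":-0.5,"jaw":-1},{"wx":0,"wy":0,"wz":0,"tx":3,"ty":-4.7,"tz":-0.5,"jaw":-1}]}}

```text
time: 0.75
ee_pos: [319.4, 252.9, 208.9]
eef_rot: [0.188, 0.982, 0.0, 0.0]
ft_force: [0.1, 0.7, -0.3]
finger_gap: 85.8
gripper_force: 0.0
```

Emit:
{"op": "servo_tool", "data": {"deltas": [{"wx":0,"wy":0,"wz":-1,"tx":2.4,"ty":-0.4,"tz":-1,"jaw":-1},{"wx":0,"wy":0,"wz":-1,"tx":2.4,"ty":-0.4,"tz":-1,"jaw":-1},{"wx":0,"wy":0,"wz":-1,"tx":2.4,"ty":-0.4,"tz":-1,"jaw":-1},{"wx":0,"wy":0,"wz":-1,"tx":2.4,"ty":-0.4,"tz":-1,"jaw":-1},{"wx":0,"wy":0,"wz":-1,"tx":2.1,"ty":-0.3,"tz":-1,"jaw":-1}]}}

```text
time: 1.25
ee_pos: [437.0, 235.2, 158.5]
eef_rot: [0.515, 0.857, -0.0, 0.0]
ft_force: [0.8, 0.2, 0.1]
finger_gap: 85.9
gripper_force: 0.0
```

Emit:
{"op": "servo_tool", "data": {"deltas": [{"wx":0,"wy":0,"wz":-1,"tx":0,"ty":0,"tz":-1,"jaw":-1},{"wx":0,"wy":0,"wz":-0.95,"tx":0,"ty":0,"tz":-1,"jaw":-1},{"wx":0,"wy":0,"wz":0,"tx":0,"ty":0,"tz":0,"jaw":-1},{"wx":0,"wy":0,"wz":0,"tx":0,"ty":0,"tz":0,"jaw":-1},{"wx":0,"wy":0,"wz":0,"tx":0,"ty":0,"tz":0,"jaw":-1}]}}

```text
time: 1.75
ee_pos: [436.1, 235.9, 139.6]
eef_rot: [0.623, 0.782, 0.0, 0.0]
ft_force: [0.0, 0.3, -0.0]
finger_gap: 85.1
gripper_force: 0.0
```

```bash
python3 - <<'E'
from workcell import arm,optics
from h import *
st=arm.read_state(); print(st["ee_pos"],st["eef_rot"])
o=[]
for n in("top","side"):
    c=optics.camera(n); p=proj(c,[[436,234,48],st["ee_pos"]]); print(n,p.round(1))
    x,y=p.mean(0).astype(int); x0=max(0,x-50);y0=max(0,y-40)
    o.append(cv2.resize(c["color"][y0:y0+80,x0:x0+100],(400,320),interpolation=cv2.INTER_CUBIC)); print(x0,y0)
cv2.imwrite("pics/l1.png",np.hstack(o)[:,:,::-1])
E
```

```text
[436.06433368 235.87325605 139.60985603] [6.23259313e-01 7.82015121e-01 3.89708374e-04 1.66722446e-04]
top [[203.9 238.3]
 [191.6 237.1]]
147 197
side [[254.2 151. ]
 [250.2 123.7]]
202 97
```

View pics/l1.png

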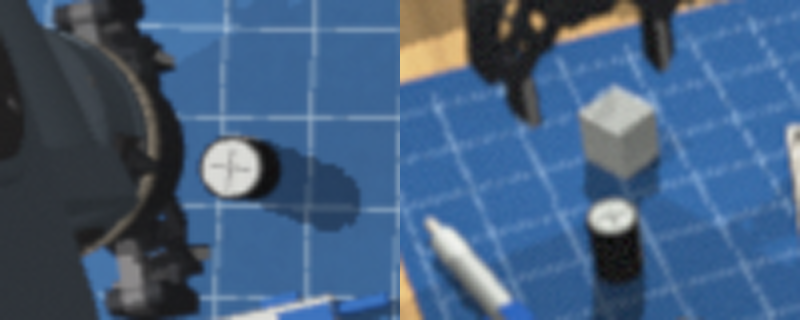

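Fingers straddle the capacitor in both views, with tips near crop (530,120) and (660,70) and the can top at (612,215). Now descending and gripping.

Emit:
{"op": "servo_tool", "data": {"deltas": [{"wx":0,"wy":0,"wz":0,"tx":0,"ty":-0.1,"tz":-3,"jaw":-1},{"wx":0,"wy":0,"wz":0,"tx":0,"ty":0,"tz":-3,"jaw":-1},{"wx":0,"wy":0,"wz":0,"tx":0,"ty":0,"tz":-3,"jaw":-1},{"wx":0,"wy":0,"wz":0,"tx":0,"ty":0,"tz":-2.5,"jaw":-1},{"wx":0,"wy":0,"wz":0,"tx":0,"ty":0,"tz":-1,"jaw":-1}]}}

```text
time: 2.35
ee_pos: [434.9, 234.2, 12.3]
eef_rot: [0.624, 0.781, -0.001, -0.0]
ft_force: [-0.2, -0.4, 0.9]
finger_gap: 85.7
gripper_force: 0.0
```

Emit:
{"op": "servo_tool", "data": {"deltas": [{"wx":0,"wy":0,"wz":0,"tx":0,"ty":0,"tz":0,"jaw":1},{"wx":0,"wy":0,"wz":0,"tx":0,"ty":0,"tz":0,"jaw":1},{"wx":0,"wy":0,"wz":0,"tx":0,"ty":0,"tz":0,"jaw":1},{"wx":0,"wy":0,"wz":0,"tx":0,"ty":0,"tz":0,"jaw":1},{"wx":0,"wy":0,"wz":0,"tx":0,"ty":0,"tz":0,"jaw":1}]}}

```text
time: 2.85
ee_pos: [436.7, 235.1, 15.4]
eef_rot: [0.625, 0.781, 0.001, 0.0]
ft_force: [-2.4, -0.2, 11.0]
finger_gap: 34.0
gripper_force: 58.6
```

Emit:
{"op": "servo_tool", "data": {"deltas": [{"wx":0,"wy":0,"wz":0,"tx":0,"ty":0,"tz":0,"jaw":1},{"wx":0,"wy":0,"wz":0,"tx":0,"ty":0,"tz":0,"jaw":1},{"wx":0,"wy":0,"wz":0,"tx":0,"ty":0,"tz":0,"jaw":1},{"wx":0,"wy":0,"wz":0,"tx":0,"ty":0,"tz":0,"jaw":1},{"wx":0,"wy":0,"wz":0,"tx":0,"ty":0,"tz":0,"jaw":1}]}}

```text
time: 3.35
ee_pos: [436.7, 235.1, 15.3]
eef_rot: [0.625, 0.781, 0.001, 0.0]
ft_force: [-1.4, -1.9, 11.5]
finger_gap: 33.7
gripper_force: 58.6
```

Emit:
{"op": "servo_tool", "data": {"deltas": [{"wx":0,"wy":0,"wz":0,"tx":0,"ty":0,"tz":1,"jaw":1},{"wx":0,"wy":0,"wz":0,"tx":0,"ty":0,"tz":2,"jaw":1},{"wx":0,"wy":0,"wz":0,"tx":0,"ty":0,"tz":2.5,"jaw":1},{"wx":0,"wy":0,"wz":0,"tx":1,"ty":-1.4,"tz":1,"jaw":1},{"wx":0,"wy":0,"wz":0,"tx":2,"ty":-2.6,"tz":0,"jaw":1}]}}

```text
time: 3.85
ee_pos: [466.8, 195.8, 81.8]
eef_rot: [0.624, 0.782, 0.002, 0.001]
ft_force: [1.2, 0.3, -1.4]
finger_gap: 33.9
gripper_force: 59.7
```

Emit:
{"op": "servo_tool", "data": {"deltas": [{"wx":0,"wy":0,"wz":0,"tx":2.4,"ty":-3.2,"tz":0,"jaw":1},{"wx":0,"wy":0,"wz":0,"tx":2.4,"ty":-3.2,"tz":0,"jaw":1},{"wx":0,"wy":0,"wz":0,"tx":2.4,"ty":-3.2,"tz":0,"jaw":1},{"wx":0,"wy":0,"wz":0,"tx":2.4,"ty":-3,"tz":0,"jaw":1},{"wx":0,"wy":0,"wz":0,"tx":2.2,"ty":-2.6,"tz":0,"jaw":1}]}}

```text
time: 4.35
ee_pos: [585.0, 40.9, 80.1]
eef_rot: [0.625, 0.781, 0.0, 0.0]
ft_force: [0.2, 0.2, -0.9]
finger_gap: 33.9
gripper_force: 59.7
```

Emit:
{"op": "servo_tool", "data": {"deltas": [{"wx":0,"wy":0,"wz":0,"tx":1.2,"ty":-1.5,"tz":0,"jaw":1},{"wx":0,"wy":0,"wz":0,"tx":0.6,"ty":-0.7,"tz":0,"jaw":1},{"wx":0,"wy":0,"wz":0,"tx":0,"ty":0,"tz":0,"jaw":1},{"wx":0,"wy":0,"wz":0,"tx":0,"ty":0,"tz":0,"jaw":1},{"wx":0,"wy":0,"wz":0,"tx":0,"ty":0,"tz":0,"jaw":1}]}}

```text
time: 4.85
ee_pos: [601.3, 21.6, 79.2]
eef_rot: [0.624, 0.781, 0.0, -0.0]
ft_force: [0.5, 0.0, -0.3]
finger_gap: 33.7
gripper_force: 59.7
```

Emit:
{"op": "servo_tool", "data": {"deltas": [{"wx":0,"wy":0,"wz":0,"tx":0.1,"ty":0,"tz":-2,"jaw":1},{"wx":0,"wy":0,"wz":0,"tx":0,"ty":0,"tz":-2,"jaw":1},{"wx":0,"wy":0,"wz":0,"tx":0,"ty":0,"tz":-1.2,"jaw":1},{"wx":0,"wy":0,"wz":0,"tx":0,"ty":0,"tz":-0.4,"jaw":1},{"wx":0,"wy":0,"wz":0,"tx":0,"ty":0,"tz":0,"jaw":1}]}}

```text
time: 5.35
ee_pos: [602.5, 21.0, 22.9]
eef_rot: [0.624, 0.781, -0.0, -0.0]
ft_force: [-0.4, -0.2, -0.6]
finger_gap: 33.8
gripper_force: 59.7
```

Emit:
{"op": "servo_tool", "data": {"deltas": [{"wx":0,"wy":0,"wz":0,"tx":0,"ty":0,"tz":-0.2,"jaw":1},{"wx":0,"wy":0,"wz":0,"tx":0,"ty":0,"tz":-0.2,"jaw":1},{"wx":0,"wy":0,"wz":0,"tx":0,"ty":0,"tz":0,"jaw":1},{"wx":0,"wy":0,"wz":0,"tx":0,"ty":0,"tz":0,"jaw":1},{"wx":0,"wy":0,"wz":0,"tx":0,"ty":0,"tz":0,"jaw":1}]}}

```text
time: 5.85
ee_pos: [603.3, 20.6, 19.4]
eef_rot: [0.625, 0.781, 0.0, 0.0]
ft_force: [0.1, 0.2, 3.4]
finger_gap: 33.3
gripper_force: 59.9
```

Emit:
{"op": "servo_tool", "data": {"deltas": [{"wx":0,"wy":0,"wz":0,"tx":0,"ty":0,"tz":0,"jaw":-1},{"wx":0,"wy":0,"wz":0,"tx":0,"ty":0,"tz":0,"jaw":-1},{"wx":0,"wy":0,"wz":0,"tx":0,"ty":0,"tz":0,"jaw":-1},{"wx":0,"wy":0,"wz":0,"tx":0,"ty":0,"tz":0,"jaw":-1},{"wx":0,"wy":0,"wz":0,"tx":0,"ty":0,"tz":1,"jaw":-1}]}}

```text
time: 6.35
ee_pos: [601.9, 20.6, 28.2]
eef_rot: [0.625, 0.781, -0.001, -0.001]
ft_force: [-0.4, 0.8, -0.3]
finger_gap: 84.9
gripper_force: 0.0
```

Emit:
{"op": "servo_tool", "data": {"deltas": [{"wx":0,"wy":0,"wz":0,"tx":0,"ty":0,"tz":2.5,"jaw":-1},{"wx":0,"wy":0,"wz":0,"tx":0,"ty":0,"tz":3,"jaw":-1},{"wx":0,"wy":0,"wz":0,"tx":0,"ty":0,"tz":2,"jaw":-1},{"wx":0,"wy":0,"wz":0,"tx":-3,"ty":-0.5,"tz":0,"jaw":-1},{"wx":0,"wy":0,"wz":0,"tx":-4,"ty":-0.7,"tz":0,"jaw":-1}]}}

```text
time: 6.85
ee_pos: [533.6, 8.8, 105.1]
eef_rot: [0.624, 0.781, 0.001, 0.001]
ft_force: [-1.0, -0.6, 0.1]
finger_gap: 85.2
gripper_force: 0.0
```

Emit:
{"op": "servo_tool", "data": {"deltas": [{"wx":0,"wy":0,"wz":0,"tx":-4,"ty":-0.7,"tz":0,"jaw":-1},{"wx":0,"wy":0,"wz":0,"tx":-3,"ty":-0.4,"tz":0,"jaw":-1},{"wx":0,"wy":0,"wz":0,"tx":-1.2,"ty":-0.1,"tz":0,"jaw":-1},{"wx":0,"wy":0,"wz":0,"tx":0,"ty":0,"tz":0,"jaw":-1},{"wx":0,"wy":0,"wz":0,"tx":0,"ty":0,"tz":0,"jaw":-1}]}}

```text
time: 7.35
ee_pos: [452.1, -3.3, 104.6]
eef_rot: [0.625, 0.781, 0.001, 0.001]
ft_force: [0.4, -0.0, 0.1]
finger_gap: 85.2
gripper_force: 0.0
```

```bash
python3 - <<'E'
from workcell import arm,optics
from h import *
o=[]
for n in("top","side"):
    c=optics.camera(n); p=proj(c,[[451,-3,48],[603,21,52]]); print(n,p.round(1))
    x,y=p.mean(0).astype(int); x0=max(0,x-60);y0=max(0,y-60)
    o.append(cv2.resize(c["color"][y0:y0+120,x0:x0+120],(400,400),interpolation=cv2.INTER_CUBIC)); print(x0,y0)
cv2.imwrite("pics/l2.png",np.hstack(o)[:,:,::-1])
E
```

```text
top [[314.7 232.8]
 [304.6 162.3]]
249 137
side [[291.2 211.6]
 [344.8 185.4]]
257 138
```

View pics/l2.png

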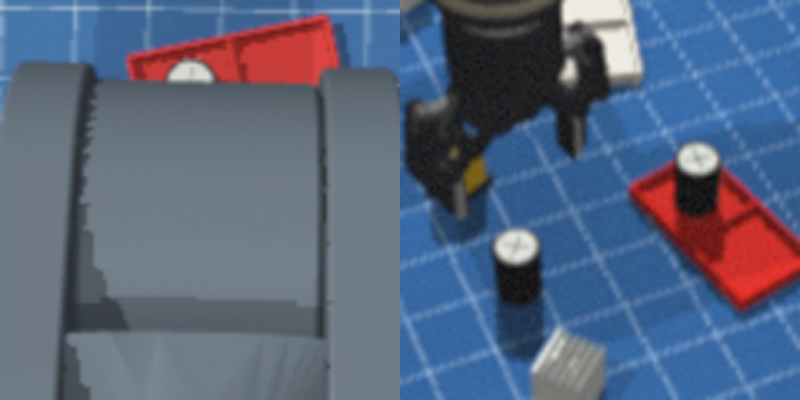

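The first capacitor stands upright in the red tray's left bay (top at crop 697,158), and the fingers straddle the second one (517,247).

Emit:
{"op": "servo_tool", "data": {"deltas": [{"wx":0,"wy":0,"wz":0,"tx":-0.1,"ty":0,"tz":-3,"jaw":-1},{"wx":0,"wy":0,"wz":0,"tx":0,"ty":0,"tz":-3,"jaw":-1},{"wx":0,"wy":0,"wz":0,"tx":0,"ty":0,"tz":-2,"jaw":-1},{"wx":0,"wy":0,"wz":0,"tx":0,"ty":0,"tz":-1,"jaw":-1},{"wx":0,"wy":0,"wz":0,"tx":0,"ty":0,"tz":0,"jaw":-1}]}}

```text
time: 7.95
ee_pos: [449.6, -3.3, 13.0]
eef_rot: [0.625, 0.781, -0.001, -0.001]
ft_force: [0.3, -0.4, 0.6]
finger_gap: 85.5
gripper_force: 0.0
```

Emit:
{"op": "servo_tool", "data": {"deltas": [{"wx":0,"wy":0,"wz":0,"tx":0,"ty":0,"tz":0,"jaw":1},{"wx":0,"wy":0,"wz":0,"tx":0,"ty":0,"tz":0,"jaw":1},{"wx":0,"wy":0,"wz":0,"tx":0,"ty":0,"tz":0,"jaw":1},{"wx":0,"wy":0,"wz":0,"tx":0,"ty":0,"tz":0,"jaw":1},{"wx":0,"wy":0,"wz":0,"tx":0,"ty":0,"tz":0,"jaw":1}]}}

```text
time: 8.45
ee_pos: [450.5, -3.3, 14.8]
eef_rot: [0.625, 0.781, 0.0, 0.001]
ft_force: [-1.9, 0.7, 9.7]
finger_gap: 33.5
gripper_force: 58.7
```

Emit:
{"op": "servo_tool", "data": {"deltas": [{"wx":0,"wy":0,"wz":0,"tx":0,"ty":0,"tz":0,"jaw":1},{"wx":0,"wy":0,"wz":0,"tx":0,"ty":0,"tz":1,"jaw":1},{"wx":0,"wy":0,"wz":0,"tx":0,"ty":0,"tz":2,"jaw":1},{"wx":0,"wy":0,"wz":0,"tx":0,"ty":0,"tz":2.5,"jaw":1},{"wx":0,"wy":0,"wz":0,"tx":1,"ty":-0.2,"tz":1,"jaw":1}]}}

```text
time: 8.95
ee_pos: [460.1, -5.3, 81.7]
eef_rot: [0.625, 0.781, 0.001, 0.001]
ft_force: [0.7, -0.7, -1.4]
finger_gap: 33.8
gripper_force: 59.7
```

Emit:
{"op": "servo_tool", "data": {"deltas": [{"wx":0,"wy":0,"wz":0,"tx":3,"ty":-0.8,"tz":0,"jaw":1},{"wx":0,"wy":0,"wz":0,"tx":4,"ty":-1,"tz":0,"jaw":1},{"wx":0,"wy":0,"wz":0,"tx":4,"ty":-1,"tz":0,"jaw":1},{"wx":0,"wy":0,"wz":0,"tx":3,"ty":-0.8,"tz":0,"jaw":1},{"wx":0,"wy":0,"wz":0,"tx":1.6,"ty":-0.4,"tz":0,"jaw":1}]}}

```text
time: 9.45
ee_pos: [618.0, -46.1, 79.5]
eef_rot: [0.625, 0.781, 0.0, 0.0]
ft_force: [-1.5, 0.4, -1.0]
finger_gap: 33.8
gripper_force: 59.8
```

Emit:
{"op": "servo_tool", "data": {"deltas": [{"wx":0,"wy":0,"wz":0,"tx":0,"ty":0,"tz":0,"jaw":1},{"wx":0,"wy":0,"wz":0,"tx":0,"ty":0,"tz":-2,"jaw":1},{"wx":0,"wy":0,"wz":0,"tx":0,"ty":0,"tz":-2,"jaw":1},{"wx":0,"wy":0,"wz":0,"tx":0,"ty":0,"tz":-1,"jaw":1},{"wx":0,"wy":0,"wz":0,"tx":0,"ty":0,"tz":0,"jaw":1}]}}

```text
time: 9.95
ee_pos: [614.5, -45.1, 28.2]
eef_rot: [0.625, 0.781, -0.001, -0.001]
ft_force: [0.7, 0.5, 0.0]
finger_gap: 33.7
gripper_force: 59.9
```

Emit:
{"op": "servo_tool", "data": {"deltas": [{"wx":0,"wy":0,"wz":0,"tx":0.1,"ty":0,"tz":-0.5,"jaw":1},{"wx":0,"wy":0,"wz":0,"tx":0,"ty":0,"tz":-0.3,"jaw":1},{"wx":0,"wy":0,"wz":0,"tx":0,"ty":0,"tz":-0.1,"jaw":1},{"wx":0,"wy":0,"wz":0,"tx":0,"ty":0,"tz":0,"jaw":1},{"wx":0,"wy":0,"wz":0,"tx":0,"ty":0,"tz":0,"jaw":1}]}}

```text
time: 10.45
ee_pos: [617.0, -45.4, 20.3]
eef_rot: [0.625, 0.781, 0.0, 0.0]
ft_force: [-0.9, -0.1, -0.5]
finger_gap: 33.6
gripper_force: 59.9
```

Emit:
{"op": "servo_tool", "data": {"deltas": [{"wx":0,"wy":0,"wz":0,"tx":0,"ty":0,"tz":-0.15,"jaw":1},{"wx":0,"wy":0,"wz":0,"tx":0,"ty":0,"tz":0,"jaw":1},{"wx":0,"wy":0,"wz":0,"tx":0,"ty":0,"tz":0,"jaw":-1},{"wx":0,"wy":0,"wz":0,"tx":0,"ty":0,"tz":0,"jaw":-1},{"wx":0,"wy":0,"wz":0,"tx":0,"ty":0,"tz":0,"jaw":-1}]}}

```text
time: 10.95
ee_pos: [616.9, -45.3, 18.4]
eef_rot: [0.625, 0.781, -0.0, -0.0]
ft_force: [0.0, -0.4, -0.6]
finger_gap: 75.2
gripper_force: 0.0
```

Emit:
{"op": "servo_tool", "data": {"deltas": [{"wx":0,"wy":0,"wz":0,"tx":0,"ty":0,"tz":0,"jaw":-1},{"wx":0,"wy":0,"wz":0,"tx":0,"ty":0,"tz":1,"jaw":-1},{"wx":0,"wy":0,"wz":0,"tx":0,"ty":0,"tz":2.5,"jaw":-1},{"wx":0,"wy":0,"wz":0,"tx":0,"ty":0,"tz":3,"jaw":-1},{"wx":0,"wy":0,"wz":0,"tx":0,"ty":0,"tz":2,"jaw":-1}]}}

```text
time: 11.45
ee_pos: [617.5, -45.4, 106.3]
eef_rot: [0.625, 0.781, 0.001, 0.001]
ft_force: [0.3, -0.7, -0.3]
finger_gap: 85.3
gripper_force: 0.0
```

Emit:
{"op": "servo_tool", "data": {"deltas": [{"wx":0,"wy":0,"wz":-1,"tx":-2,"ty":-0.7,"tz":0,"jaw":-1},{"wx":0,"wy":0,"wz":-1,"tx":-2.4,"ty":-0.9,"tz":0,"jaw":-1},{"wx":0,"wy":0,"wz":-1,"tx":-2.4,"ty":-0.9,"tz":0,"jaw":-1},{"wx":0,"wy":0,"wz":-1,"tx":-2.4,"ty":-0.9,"tz":0,"jaw":-1},{"wx":0,"wy":0,"wz":-1,"tx":-2.4,"ty":-0.9,"tz":0,"jaw":-1}]}}

```text
time: 11.95
ee_pos: [500.0, -88.6, 104.2]
eef_rot: [0.855, 0.518, 0.0, 0.0]
ft_force: [-0.4, -0.1, -0.0]
finger_gap: 85.4
gripper_force: 0.0
```

Emit:
{"op": "servo_tool", "data": {"deltas": [{"wx":0,"wy":0,"wz":-1,"tx":-2.4,"ty":-0.9,"tz":0,"jaw":-1},{"wx":0,"wy":0,"wz":-1,"tx":-1.8,"ty":-0.6,"tz":0,"jaw":-1},{"wx":0,"wy":0,"wz":-0.5,"tx":-1,"ty":-0.3,"tz":0,"jaw":-1},{"wx":0,"wy":0,"wz":0,"tx":0,"ty":0,"tz":0,"jaw":-1},{"wx":0,"wy":0,"wz":0,"tx":0,"ty":0,"tz":0,"jaw":-1}]}}

```text
time: 12.45
ee_pos: [449.5, -106.4, 104.1]
eef_rot: [0.931, 0.365, 0.0, 0.0]
ft_force: [0.0, 0.7, 0.8]
finger_gap: 85.4
gripper_force: 0.0
```

```bash
python3 - <<'E'
from workcell import arm,optics
from h import *
o=[]
for n in("side",):
    c=optics.camera(n); p=proj(c,[[449,-106,42],[617,-46,48]]); print(n,p.round(1))
    x,y=p.mean(0).astype(int); x0=max(0,x-75);y0=max(0,y-75)
    o.append(cv2.resize(c["color"][y0:y0+150,x0:x0+150],(600,600),interpolation=cv2.INTER_CUBIC)); print(x0,y0)
cv2.imwrite("pics/l3.png",np.hstack(o)[:,:,::-1])
E
```

```text
side [[306.7 245.6]
 [361.7 203.4]]
259 149
```

View pics/l3.png

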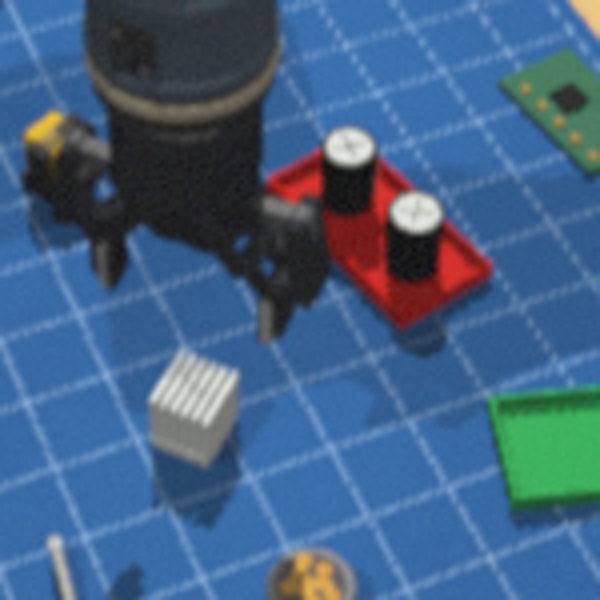

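Both capacitors stand in the red tray (tops at 350,147 and 415,212). The finger line runs across the fins of heat sink B (195,390), as intended.

Emit:
{"op": "servo_tool", "data": {"deltas": [{"wx":0,"wy":0,"wz":0,"tx":0,"ty":0,"tz":-3,"jaw":-1},{"wx":0,"wy":0,"wz":0,"tx":0,"ty":0,"tz":-3,"jaw":-1},{"wx":0,"wy":0,"wz":0,"tx":0,"ty":0,"tz":-2.2,"jaw":-1},{"wx":0,"wy":0,"wz":0,"tx":0,"ty":0,"tz":-1,"jaw":-1},{"wx":0,"wy":0,"wz":0,"tx":0,"ty":0,"tz":0,"jaw":-1}]}}

```text
time: 13.0
ee_pos: [448.5, -106.0, 10.6]
eef_rot: [0.931, 0.365, -0.001, -0.001]
ft_force: [-0.1, 0.6, -0.0]
finger_gap: 85.4
gripper_force: 0.0
```

Emit:
{"op": "servo_tool", "data": {"deltas": [{"wx":0,"wy":0,"wz":0,"tx":0,"ty":0,"tz":0,"jaw":1},{"wx":0,"wy":0,"wz":0,"tx":0,"ty":0,"tz":0,"jaw":1},{"wx":0,"wy":0,"wz":0,"tx":0,"ty":0,"tz":0,"jaw":1},{"wx":0,"wy":0,"wz":0,"tx":0,"ty":0,"tz":0,"jaw":1},{"wx":0,"wy":0,"wz":0,"tx":0,"ty":0,"tz":0,"jaw":1}]}}

```text
time: 13.5
ee_pos: [449.5, -106.5, 12.5]
eef_rot: [0.931, 0.364, 0.001, 0.0]
ft_force: [-2.2, 0.7, 11.0]
finger_gap: 35.4
gripper_force: 59.2
```

Emit:
{"op": "servo_tool", "data": {"deltas": [{"wx":0,"wy":0,"wz":0,"tx":0,"ty":0,"tz":0,"jaw":1},{"wx":0,"wy":0,"wz":0,"tx":0,"ty":0,"tz":1,"jaw":1},{"wx":0,"wy":0,"wz":0,"tx":0,"ty":0,"tz":2,"jaw":1},{"wx":0,"wy":0,"wz":0,"tx":0,"ty":0,"tz":3,"jaw":1},{"wx":0,"wy":0,"wz":0,"tx":0,"ty":0,"tz":3,"jaw":1}]}}

```text
time: 14.0
ee_pos: [448.5, -106.3, 103.1]
eef_rot: [0.931, 0.364, -0.0, -0.0]
ft_force: [1.6, 0.2, -1.3]
finger_gap: 35.7
gripper_force: 59.6
```

Emit:
{"op": "servo_tool", "data": {"deltas": [{"wx":0,"wy":0,"wz":0,"tx":1,"ty":2,"tz":0,"jaw":1},{"wx":0,"wy":0,"wz":0.6,"tx":1.6,"ty":3.3,"tz":0,"jaw":1},{"wx":0,"wy":0,"wz":0.6,"tx":1.8,"ty":3.8,"tz":0,"jaw":1},{"wx":0,"wy":0,"wz":0.6,"tx":1.8,"ty":3.8,"tz":0,"jaw":1},{"wx":0,"wy":0,"wz":0.6,"tx":1.8,"ty":3.8,"tz":0,"jaw":1}]}}

```text
time: 14.5
ee_pos: [529.4, 62.3, 102.4]
eef_rot: [0.857, 0.516, 0.0, 0.0]
ft_force: [1.6, -0.7, -0.6]
finger_gap: 35.2
gripper_force: 59.6
```

Emit:
{"op": "servo_tool", "data": {"deltas": [{"wx":0,"wy":0,"wz":0.6,"tx":1.8,"ty":3.8,"tz":0,"jaw":1},{"wx":0,"wy":0,"wz":0.6,"tx":1.8,"ty":3.8,"tz":0,"jaw":1},{"wx":0,"wy":0,"wz":0.3,"tx":1.6,"ty":3.4,"tz":0,"jaw":1},{"wx":0,"wy":0,"wz":0,"tx":1.1,"ty":2.2,"tz":0,"jaw":1},{"wx":0,"wy":0,"wz":0,"tx":0.6,"ty":1.2,"tz":0,"jaw":1}]}}

```text
time: 15.0
ee_pos: [598.4, 206.8, 102.0]
eef_rot: [0.799, 0.602, 0.0, -0.0]
ft_force: [-1.0, -1.1, -0.5]
finger_gap: 35.1
gripper_force: 59.6
```

Emit:
{"op": "servo_tool", "data": {"deltas": [{"wx":0,"wy":0,"wz":0,"tx":0,"ty":0,"tz":-1,"jaw":1},{"wx":0,"wy":0,"wz":0,"tx":0,"ty":0,"tz":-2,"jaw":1},{"wx":0,"wy":0,"wz":0,"tx":0,"ty":0,"tz":-2,"jaw":1},{"wx":0,"wy":0,"wz":0,"tx":0,"ty":0,"tz":0,"jaw":1},{"wx":0,"wy":0,"wz":0,"tx":0,"ty":0,"tz":0,"jaw":1}]}}

```text
time: 15.5
ee_pos: [597.5, 204.0, 51.9]
eef_rot: [0.799, 0.601, -0.0, -0.0]
ft_force: [-0.4, -0.1, -1.0]
finger_gap: 35.5
gripper_force: 59.6
```

```bash
python3 - <<'E'
from workcell import arm,optics
from h import *
o=[]
c=optics.camera("side"); x0,y0=260,90
im=cv2.resize(c["color"][y0:y0+100,x0:x0+120],(720,600),interpolation=cv2.INTER_CUBIC)
cv2.imwrite("pics/l4.png",im[:,:,::-1]); print(arm.read_state()["ee_pos"])
print(((proj(c,[[597.6,204.8,4],[616.4,270.2,4]])-[x0,y0])*6).round())
E
```

```text
[598.04517812 204.24180642  52.42928824]
[[327. 382.]
 [310. 286.]]
```

View pics/l4.png

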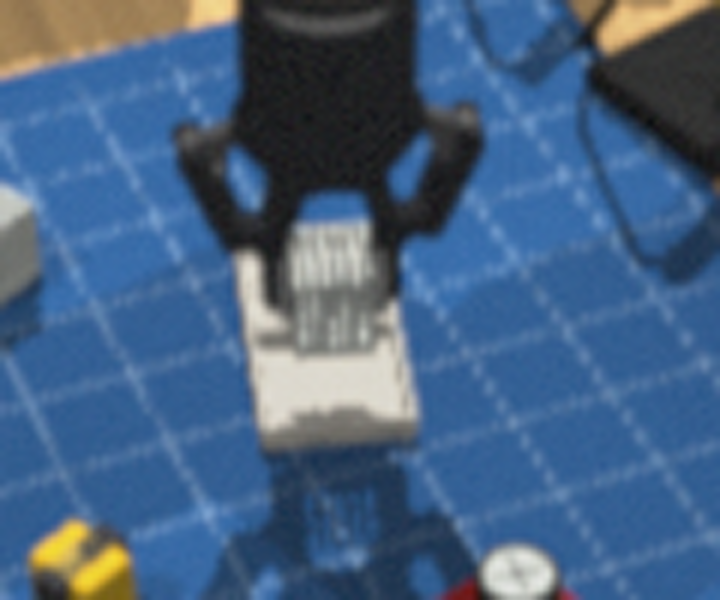

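The heat sink hangs square over the front white bay (bay centre about 330,378, where the calibration puts it). Lowering it.

Emit:
{"op": "servo_tool", "data": {"deltas": [{"wx":0,"wy":0,"wz":0,"tx":0,"ty":0,"tz":-1.6,"jaw":1},{"wx":0,"wy":0,"wz":0,"tx":0,"ty":0,"tz":-1.2,"jaw":1},{"wx":0,"wy":0,"wz":0,"tx":0,"ty":0,"tz":-0.5,"jaw":1},{"wx":0,"wy":0,"wz":0,"tx":0,"ty":0,"tz":-0.2,"jaw":1},{"wx":0,"wy":0,"wz":0,"tx":0,"ty":0,"tz":0,"jaw":1}]}}

```text
time: 16.05
ee_pos: [598.0, 204.6, 16.9]
eef_rot: [0.799, 0.601, 0.0, 0.0]
ft_force: [-0.2, 0.4, -1.8]
finger_gap: 35.6
gripper_force: 59.7
```

Emit:
{"op": "servo_tool", "data": {"deltas": [{"wx":0,"wy":0,"wz":0,"tx":0,"ty":0,"tz":-0.1,"jaw":1},{"wx":0,"wy":0,"wz":0,"tx":0,"ty":0,"tz":0,"jaw":1},{"wx":0,"wy":0,"wz":0,"tx":0,"ty":0,"tz":0,"jaw":1},{"wx":0,"wy":0,"wz":0,"tx":0,"ty":0,"tz":0,"jaw":1},{"wx":0,"wy":0,"wz":0,"tx":0,"ty":0,"tz":0,"jaw":1}]}}

```text
time: 16.55
ee_pos: [598.3, 204.7, 16.5]
eef_rot: [0.799, 0.601, 0.001, 0.0]
ft_force: [-3.0, -1.5, 8.0]
finger_gap: 35.7
gripper_force: 60.4
```

Emit:
{"op": "servo_tool", "data": {"deltas": [{"wx":0,"wy":0,"wz":0,"tx":0,"ty":0,"tz":0,"jaw":-1},{"wx":0,"wy":0,"wz":0,"tx":0,"ty":0,"tz":0,"jaw":-1},{"wx":0,"wy":0,"wz":0,"tx":0,"ty":0,"tz":0,"jaw":-1},{"wx":0,"wy":0,"wz":0,"tx":0,"ty":0,"tz":0,"jaw":-1},{"wx":0,"wy":0,"wz":0,"tx":0,"ty":0,"tz":1,"jaw":-1}]}}

```text
time: 17.05
ee_pos: [597.0, 204.4, 24.6]
eef_rot: [0.799, 0.601, -0.001, -0.0]
ft_force: [-0.5, -0.2, -0.5]
finger_gap: 85.2
gripper_force: 0.0
```

Emit:
{"op": "servo_tool", "data": {"deltas": [{"wx":0,"wy":0,"wz":0,"tx":0,"ty":0,"tz":2.5,"jaw":-1},{"wx":0,"wy":0,"wz":0,"tx":0,"ty":0,"tz":3,"jaw":-1},{"wx":0,"wy":0,"wz":0,"tx":0,"ty":0,"tz":2.5,"jaw":-1},{"wx":0,"wy":0,"wz":0.76,"tx":-1.5,"ty":1.6,"tz":0,"jaw":-1},{"wx":0,"wy":0,"wz":1,"tx":-2.4,"ty":2.7,"tz":0,"jaw":-1}]}}

```text
time: 17.55
ee_pos: [560.0, 247.3, 107.1]
eef_rot: [0.719, 0.695, 0.001, 0.001]
ft_force: [-0.6, 0.9, 1.2]
finger_gap: 85.3
gripper_force: 0.0
```

Emit:
{"op": "servo_tool", "data": {"deltas": [{"wx":0,"wy":0,"wz":1,"tx":-2.6,"ty":3,"tz":0,"jaw":-1},{"wx":0,"wy":0,"wz":1,"tx":-2.6,"ty":3,"tz":0,"jaw":-1},{"wx":0,"wy":0,"wz":1,"tx":-2.3,"ty":2.5,"tz":0,"jaw":-1},{"wx":0,"wy":0,"wz":1,"tx":-1.1,"ty":1.2,"tz":0,"jaw":-1},{"wx":0,"wy":0,"wz":0,"tx":0,"ty":0,"tz":0,"jaw":-1}]}}

```text
time: 18.05
ee_pos: [471.6, 346.3, 106.3]
eef_rot: [0.498, 0.867, 0.0, -0.0]
ft_force: [0.2, 0.3, 0.3]
finger_gap: 85.3
gripper_force: 0.0
```

Emit:
{"op": "servo_tool", "data": {"deltas": [{"wx":0,"wy":0,"wz":0,"tx":0,"ty":0,"tz":0,"jaw":-1},{"wx":0,"wy":0,"wz":0,"tx":0,"ty":0,"tz":0,"jaw":-1},{"wx":0,"wy":0,"wz":0,"tx":0,"ty":0,"tz":0,"jaw":-1},{"wx":0,"wy":0,"wz":0,"tx":0,"ty":0,"tz":0,"jaw":-1},{"wx":0,"wy":0,"wz":0,"tx":0,"ty":0,"tz":0,"jaw":-1}]}}

```text
time: 18.55
ee_pos: [473.2, 344.3, 105.5]
eef_rot: [0.501, 0.866, -0.0, -0.0]
ft_force: [-0.1, 0.5, 0.2]
finger_gap: 85.0
gripper_force: 0.0
```

```bash
python3 - <<'E'
from workcell import arm,optics
from h import *
c=optics.camera("side"); x0,y0=215,70
im=cv2.resize(c["color"][y0:y0+100,x0:x0+130],(780,600),interpolation=cv2.INTER_CUBIC)
cv2.imwrite("pics/l5.png",im[:,:,::-1]); print(arm.read_state()["ee_pos"])
print(((proj(c,[[473.5,344.5,42],[597.6,204.8,46]])-[x0,y0])*6).round())
E
```

```text
[473.06960033 344.37530114 105.42149467]
[[240. 328.]
 [596. 434.]]
```

View pics/l5.png

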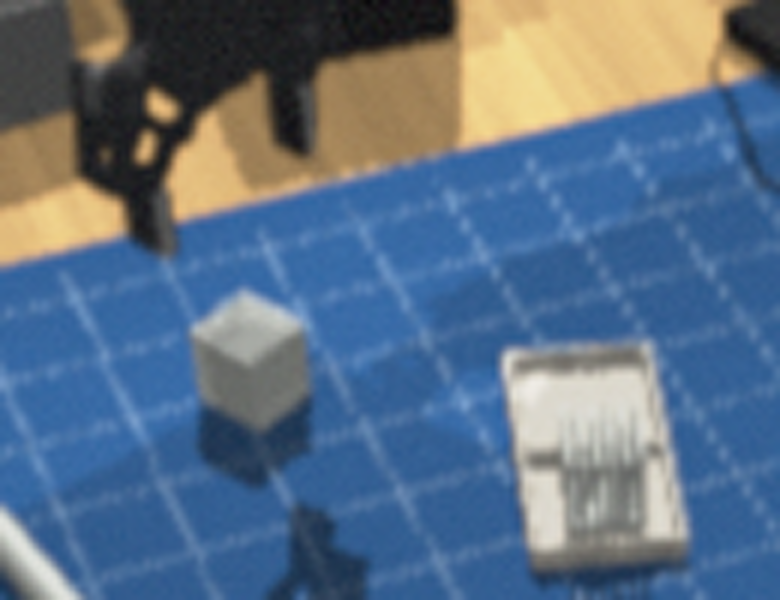

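Heat sink B stands in the front white bay (605,500). The fingers straddle heat sink A (249,327) across its fins.

Emit:
{"op": "servo_tool", "data": {"deltas": [{"wx":0,"wy":0,"wz":0,"tx":0.1,"ty":0,"tz":-3,"jaw":-1},{"wx":0,"wy":0,"wz":0,"tx":0,"ty":0,"tz":-3,"jaw":-1},{"wx":0,"wy":0,"wz":0,"tx":0,"ty":0,"tz":-2.3,"jaw":-1},{"wx":0,"wy":0,"wz":0,"tx":0,"ty":0,"tz":-1,"jaw":-1},{"wx":0,"wy":0,"wz":0,"tx":0,"ty":0,"tz":0,"jaw":-1}]}}

```text
time: 19.1
ee_pos: [473.2, 344.1, 11.5]
eef_rot: [0.5, 0.866, -0.001, -0.0]
ft_force: [0.1, 0.7, -0.2]
finger_gap: 85.4
gripper_force: 0.0
```

Emit:
{"op": "servo_tool", "data": {"deltas": [{"wx":0,"wy":0,"wz":0,"tx":0,"ty":0,"tz":0,"jaw":1},{"wx":0,"wy":0,"wz":0,"tx":0,"ty":0,"tz":0,"jaw":1},{"wx":0,"wy":0,"wz":0,"tx":0,"ty":0,"tz":0,"jaw":1},{"wx":0,"wy":0,"wz":0,"tx":0,"ty":0,"tz":0,"jaw":1},{"wx":0,"wy":0,"wz":0,"tx":0,"ty":0,"tz":0,"jaw":1}]}}

```text
time: 19.6
ee_pos: [474.4, 345.0, 13.5]
eef_rot: [0.5, 0.866, 0.001, 0.0]
ft_force: [-1.9, -0.9, 8.2]
finger_gap: 35.1
gripper_force: 60.5
```

Emit:
{"op": "servo_tool", "data": {"deltas": [{"wx":0,"wy":0,"wz":0,"tx":0,"ty":0,"tz":0,"jaw":1},{"wx":0,"wy":0,"wz":0,"tx":0,"ty":0,"tz":1,"jaw":1},{"wx":0,"wy":0,"wz":0,"tx":0,"ty":0,"tz":2,"jaw":1},{"wx":0,"wy":0,"wz":0,"tx":0,"ty":0,"tz":3,"jaw":1},{"wx":0,"wy":0,"wz":0,"tx":0,"ty":0,"tz":3,"jaw":1}]}}

```text
time: 20.1
ee_pos: [473.6, 344.5, 104.1]
eef_rot: [0.5, 0.866, -0.0, -0.0]
ft_force: [0.4, 0.6, -1.9]
finger_gap: 35.4
gripper_force: 59.9
```

Emit:
{"op": "servo_tool", "data": {"deltas": [{"wx":0,"wy":0,"wz":-0.5,"tx":1,"ty":-0.5,"tz":0,"jaw":1},{"wx":0,"wy":0,"wz":-0.95,"tx":2.5,"ty":-1.3,"tz":0,"jaw":1},{"wx":0,"wy":0,"wz":-1,"tx":2.7,"ty":-1.4,"tz":0,"jaw":1},{"wx":0,"wy":0,"wz":-1,"tx":2.7,"ty":-1.4,"tz":0,"jaw":1},{"wx":0,"wy":0,"wz":-1,"tx":2.5,"ty":-1.3,"tz":0,"jaw":1}]}}

```text
time: 20.6
ee_pos: [589.0, 285.0, 103.4]
eef_rot: [0.743, 0.669, 0.0, 0.0]
ft_force: [0.6, 0.5, -1.1]
finger_gap: 35.2
gripper_force: 59.9
```

Emit:
{"op": "servo_tool", "data": {"deltas": [{"wx":0,"wy":0,"wz":-1,"tx":1.9,"ty":-1,"tz":0,"jaw":1},{"wx":0,"wy":0,"wz":-0.3,"tx":1,"ty":-0.5,"tz":0,"jaw":1},{"wx":0,"wy":0,"wz":0,"tx":0,"ty":0,"tz":0,"jaw":1},{"wx":0,"wy":0,"wz":0,"tx":0,"ty":0,"tz":-1,"jaw":1},{"wx":0,"wy":0,"wz":0,"tx":0,"ty":0,"tz":-2,"jaw":1}]}}

```text
time: 21.1
ee_pos: [616.8, 271.8, 73.2]
eef_rot: [0.798, 0.603, 0.001, 0.0]
ft_force: [0.3, -0.1, 0.1]
finger_gap: 34.9
gripper_force: 60.0
```

Emit:
{"op": "servo_tool", "data": {"deltas": [{"wx":0,"wy":0,"wz":0,"tx":0,"ty":0,"tz":-2,"jaw":1},{"wx":0,"wy":0,"wz":0,"tx":0,"ty":0,"tz":-1.6,"jaw":1},{"wx":0,"wy":0,"wz":0,"tx":0,"ty":0,"tz":-0.6,"jaw":1},{"wx":0,"wy":0,"wz":0,"tx":0,"ty":0,"tz":-0.4,"jaw":1},{"wx":0,"wy":0,"wz":0,"tx":0,"ty":0,"tz":0,"jaw":1}]}}

```text
time: 21.6
ee_pos: [616.5, 271.0, 26.5]
eef_rot: [0.798, 0.602, -0.0, -0.0]
ft_force: [0.6, -0.4, -0.6]
finger_gap: 35.3
gripper_force: 60.0
```

Emit:
{"op": "servo_tool", "data": {"deltas": [{"wx":0,"wy":0,"wz":0,"tx":0,"ty":0,"tz":-0.5,"jaw":1},{"wx":0,"wy":0,"wz":0,"tx":0,"ty":0,"tz":-0.3,"jaw":1},{"wx":0,"wy":0,"wz":0,"tx":0,"ty":0,"tz":-0.1,"jaw":1},{"wx":0,"wy":0,"wz":0,"tx":0,"ty":0,"tz":0,"jaw":1},{"wx":0,"wy":0,"wz":0,"tx":0,"ty":0,"tz":0,"jaw":1}]}}

```text
time: 22.1
ee_pos: [617.0, 270.6, 17.6]
eef_rot: [0.799, 0.602, 0.0, 0.0]
ft_force: [1.2, -0.6, -0.9]
finger_gap: 35.5
gripper_force: 60.2
```

Emit:
{"op": "servo_tool", "data": {"deltas": [{"wx":0,"wy":0,"wz":0,"tx":0,"ty":0,"tz":-0.12,"jaw":1},{"wx":0,"wy":0,"wz":0,"tx":0,"ty":0,"tz":0,"jaw":1},{"wx":0,"wy":0,"wz":0,"tx":0,"ty":0,"tz":0,"jaw":-1},{"wx":0,"wy":0,"wz":0,"tx":0,"ty":0,"tz":0,"jaw":-1},{"wx":0,"wy":0,"wz":0,"tx":0,"ty":0,"tz":0,"jaw":-1}]}}

```text
time: 22.6
ee_pos: [616.9, 270.6, 16.1]
eef_rot: [0.799, 0.602, -0.0, -0.0]
ft_force: [1.0, -0.7, 0.4]
finger_gap: 76.9
gripper_force: 0.0
```

Emit:
{"op": "servo_tool", "data": {"deltas": [{"wx":0,"wy":0,"wz":0,"tx":0,"ty":0,"tz":0,"jaw":-1},{"wx":0,"wy":0,"wz":0,"tx":0,"ty":0,"tz":1,"jaw":-1},{"wx":0,"wy":0,"wz":0,"tx":0,"ty":0,"tz":2.5,"jaw":-1},{"wx":0,"wy":0,"wz":0,"tx":0,"ty":0,"tz":3,"jaw":-1},{"wx":0,"wy":0,"wz":0,"tx":0,"ty":0,"tz":3,"jaw":-1}]}}

```text
time: 23.1
ee_pos: [616.7, 270.6, 113.0]
eef_rot: [0.799, 0.602, 0.0, 0.0]
ft_force: [0.6, 1.1, 0.1]
finger_gap: 85.3
gripper_force: 0.0
```

Emit:
{"op": "servo_tool", "data": {"deltas": [{"wx":0,"wy":0,"wz":-1,"tx":-2,"ty":-1.9,"tz":0,"jaw":-1},{"wx":0,"wy":0,"wz":-1,"tx":-2.8,"ty":-2.7,"tz":0,"jaw":-1},{"wx":0,"wy":0,"wz":-1,"tx":-2.8,"ty":-2.7,"tz":0,"jaw":-1},{"wx":0,"wy":0,"wz":-1,"tx":-2.8,"ty":-2.7,"tz":0,"jaw":-1},{"wx":0,"wy":0,"wz":-1,"tx":-2.8,"ty":-2.7,"tz":0,"jaw":-1}]}}

```text
time: 23.6
ee_pos: [483.8, 142.8, 112.0]
eef_rot: [0.957, 0.289, 0.0, 0.0]
ft_force: [0.5, -0.3, 1.1]
finger_gap: 85.1
gripper_force: 0.0
```

Emit:
{"op": "servo_tool", "data": {"deltas": [{"wx":0,"wy":0,"wz":-1,"tx":-2.4,"ty":-2.1,"tz":0,"jaw":-1},{"wx":0,"wy":0,"wz":-0.1,"tx":-1.3,"ty":-1.2,"tz":0,"jaw":-1},{"wx":0,"wy":0,"wz":0,"tx":0,"ty":0,"tz":0,"jaw":-1},{"wx":0,"wy":0,"wz":0,"tx":0,"ty":0,"tz":0,"jaw":-1},{"wx":0,"wy":0,"wz":0,"tx":0,"ty":0,"tz":0,"jaw":-1}]}}

```text
time: 24.1
ee_pos: [448.7, 111.2, 111.7]
eef_rot: [0.976, 0.218, 0.0, -0.0]
ft_force: [0.2, -0.5, 0.8]
finger_gap: 85.3
gripper_force: 0.0
```

```bash
python3 - <<'E'
from workcell import arm,optics
from h import *
c=optics.camera("side"); x0,y0=240,110
im=cv2.resize(c["color"][y0:y0+100,x0:x0+130],(780,600),interpolation=cv2.INTER_CUBIC)
cv2.imwrite("pics/l6.png",im[:,:,::-1]); s=arm.read_state();print(s["ee_pos"],s["q"])
print(((proj(c,[[443,107,42],s["ee_pos"]])-[x0,y0])*6).round())
E
```

```text
[448.58045725 111.17316783 111.46140886] [ 2.42888894e-01  1.94794415e-01 -3.67783345e-01  1.00771094e+00
  7.24408279e-05  2.94425156e+00]
[[196. 441.]
 [193. 311.]]
```

View pics/l6.png

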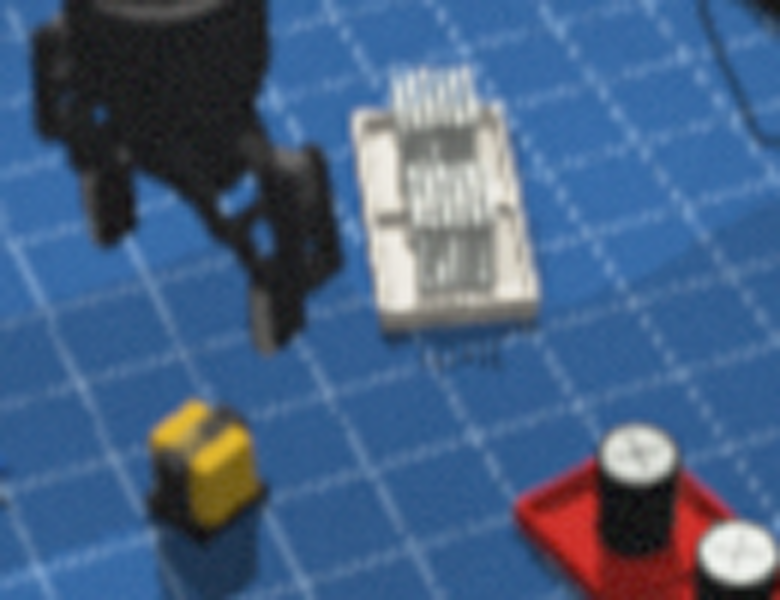

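Both heat sinks stand in the white tray (435,100 and 450,230). The transformer (202,437) lies where it was predicted, and the finger line crosses its yellow flanks. I'll shift (−5.6, −4.2) mm, then descend.

Emit:
{"op": "servo_tool", "data": {"deltas": [{"wx":0,"wy":0,"wz":0,"tx":-0.55,"ty":-0.4,"tz":-2,"jaw":-1},{"wx":0,"wy":0,"wz":0,"tx":0,"ty":0,"tz":-3,"jaw":-1},{"wx":0,"wy":0,"wz":0,"tx":0,"ty":0,"tz":-2.8,"jaw":-1},{"wx":0,"wy":0,"wz":0,"tx":0,"ty":0,"tz":-1.5,"jaw":-1},{"wx":0,"wy":0,"wz":0,"tx":0,"ty":0,"tz":-0.6,"jaw":-1}]}}

```text
time: 24.65
ee_pos: [441.8, 106.8, 10.7]
eef_rot: [0.976, 0.218, -0.001, 0.0]
ft_force: [0.6, 0.1, 0.4]
finger_gap: 85.3
gripper_force: 0.0
```

Emit:
{"op": "servo_tool", "data": {"deltas": [{"wx":0,"wy":0,"wz":0,"tx":0,"ty":0,"tz":0,"jaw":-1},{"wx":0,"wy":0,"wz":0,"tx":0,"ty":0,"tz":0,"jaw":1},{"wx":0,"wy":0,"wz":0,"tx":0,"ty":0,"tz":0,"jaw":1},{"wx":0,"wy":0,"wz":0,"tx":0,"ty":0,"tz":0,"jaw":1},{"wx":0,"wy":0,"wz":0,"tx":0,"ty":0,"tz":0,"jaw":1}]}}

```text
time: 25.15
ee_pos: [442.8, 106.8, 13.0]
eef_rot: [0.976, 0.218, 0.001, -0.0]
ft_force: [0.2, 0.4, 3.9]
finger_gap: 35.0
gripper_force: 59.7
```

Emit:
{"op": "servo_tool", "data": {"deltas": [{"wx":0,"wy":0,"wz":0,"tx":0,"ty":0,"tz":0,"jaw":1},{"wx":0,"wy":0,"wz":0,"tx":0,"ty":0,"tz":0,"jaw":1},{"wx":0,"wy":0,"wz":0,"tx":0,"ty":0,"tz":0,"jaw":1},{"wx":0,"wy":0,"wz":0,"tx":0,"ty":0,"tz":0,"jaw":1},{"wx":0,"wy":0,"wz":0,"tx":0,"ty":0,"tz":0,"jaw":1}]}}

```text
time: 25.65
ee_pos: [442.9, 106.8, 13.0]
eef_rot: [0.976, 0.218, 0.001, -0.0]
ft_force: [-1.7, 0.5, 8.6]
finger_gap: 35.2
gripper_force: 60.5
```

Emit:
{"op": "servo_tool", "data": {"deltas": [{"wx":0,"wy":0,"wz":0,"tx":0,"ty":0,"tz":1,"jaw":1},{"wx":0,"wy":0,"wz":0,"tx":0,"ty":0,"tz":2,"jaw":1},{"wx":0,"wy":0,"wz":0,"tx":0,"ty":0,"tz":3,"jaw":1},{"wx":0,"wy":0,"wz":0,"tx":0,"ty":0,"tz":3,"jaw":1},{"wx":0,"wy":0,"wz":0,"tx":0,"ty":0,"tz":0,"jaw":1}]}}

```text
time: 26.15
ee_pos: [444.5, 107.1, 106.3]
eef_rot: [0.976, 0.218, 0.003, -0.0]
ft_force: [0.1, 1.0, -1.6]
finger_gap: 35.1
gripper_force: 60.0
```

Emit:
{"op": "servo_tool", "data": {"deltas": [{"wx":0,"wy":0,"wz":0.3,"tx":0.9,"ty":-1.5,"tz":0,"jaw":1},{"wx":0,"wy":0,"wz":0.7,"tx":1.8,"ty":-2.9,"tz":0,"jaw":1},{"wx":0,"wy":0,"wz":0.8,"tx":2.1,"ty":-3.4,"tz":0,"jaw":1},{"wx":0,"wy":0,"wz":0.8,"tx":2.1,"ty":-3.4,"tz":0,"jaw":1},{"wx":0,"wy":0,"wz":0.8,"tx":2.1,"ty":-3.4,"tz":0,"jaw":1}]}}

```text
time: 26.65
ee_pos: [532.8, -40.8, 102.2]
eef_rot: [0.896, 0.443, -0.0, -0.0]
ft_force: [0.9, 0.2, -1.5]
finger_gap: 35.3
gripper_force: 60.0
```

Emit:
{"op": "servo_tool", "data": {"deltas": [{"wx":0,"wy":0,"wz":0.8,"tx":2.1,"ty":-3.4,"tz":0,"jaw":1},{"wx":0,"wy":0,"wz":0.8,"tx":2.1,"ty":-3.4,"tz":0,"jaw":1},{"wx":0,"wy":0,"wz":0.7,"tx":2.1,"ty":-3.4,"tz":0,"jaw":1},{"wx":0,"wy":0,"wz":0.35,"tx":2.1,"ty":-3.4,"tz":0,"jaw":1},{"wx":0,"wy":0,"wz":0,"tx":1.7,"ty":-2.8,"tz":0,"jaw":1}]}}

```text
time: 27.15
ee_pos: [633.8, -205.3, 101.8]
eef_rot: [0.8, 0.599, -0.0, -0.0]
ft_force: [0.3, 0.7, -2.0]
finger_gap: 35.0
gripper_force: 60.0
```

Emit:
{"op": "servo_tool", "data": {"deltas": [{"wx":0,"wy":0,"wz":0,"tx":0,"ty":0,"tz":0,"jaw":1},{"wx":0,"wy":0,"wz":0,"tx":0,"ty":0,"tz":-2,"jaw":1},{"wx":0,"wy":0,"wz":0,"tx":0,"ty":0,"tz":-3,"jaw":1},{"wx":0,"wy":0,"wz":0,"tx":0,"ty":0,"tz":-1,"jaw":1},{"wx":0,"wy":0,"wz":0,"tx":0,"ty":0,"tz":0,"jaw":1}]}}

```text
time: 27.65
ee_pos: [632.0, -202.6, 40.8]
eef_rot: [0.801, 0.599, -0.001, -0.001]
ft_force: [0.3, 0.4, -0.8]
finger_gap: 35.5
gripper_force: 60.4
```

```bash
python3 - <<'E'
from workcell import arm,optics
from h import *
c=optics.camera("side"); x0,y0=340,190
im=cv2.resize(c["color"][y0:y0+100,x0:x0+130],(780,600),interpolation=cv2.INTER_CUBIC)
cv2.imwrite("pics/l7.png",im[:,:,::-1]); s=arm.read_state();print(s["ee_pos"],s["eef_rot"])
print(((proj(c,[[634.7,-203.4,4],s["ee_pos"]])-[x0,y0])*6).round())
E
```

```text
[ 632.95431522 -202.95919632   42.39003071] [ 8.00774377e-01  5.98965875e-01 -2.98526472e-04 -4.33876979e-04]
[[348. 426.]
 [355. 368.]]
```

View pics/l7.png

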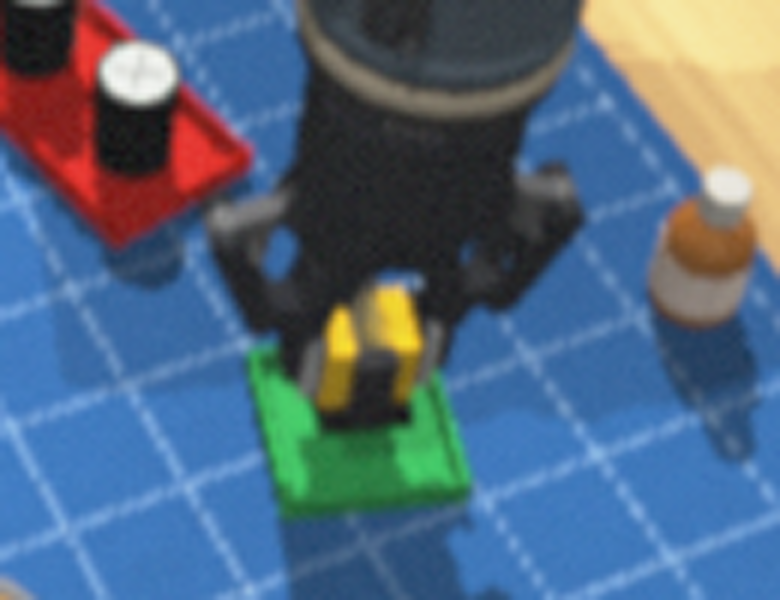

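The transformer is over the green bay (bay centre about 357,430, predicted 348,426). Lowering it.

Emit:
{"op": "servo_tool", "data": {"deltas": [{"wx":0,"wy":0,"wz":0,"tx":0.2,"ty":0,"tz":-1.2,"jaw":1},{"wx":0,"wy":0,"wz":0,"tx":0,"ty":0,"tz":-0.8,"jaw":1},{"wx":0,"wy":0,"wz":0,"tx":0,"ty":0,"tz":-0.3,"jaw":1},{"wx":0,"wy":0,"wz":0,"tx":0,"ty":0,"tz":-0.15,"jaw":1},{"wx":0,"wy":0,"wz":0,"tx":0,"ty":0,"tz":0,"jaw":1}]}}

```text
time: 28.2
ee_pos: [635.3, -203.3, 17.8]
eef_rot: [0.801, 0.599, -0.0, -0.0]
ft_force: [0.0, -0.5, -0.8]
finger_gap: 35.3
gripper_force: 60.4
```

Emit:
{"op": "servo_tool", "data": {"deltas": [{"wx":0,"wy":0,"wz":0,"tx":0,"ty":0,"tz":0,"jaw":1},{"wx":0,"wy":0,"wz":0,"tx":0,"ty":0,"tz":-0.1,"jaw":1},{"wx":0,"wy":0,"wz":0,"tx":0,"ty":0,"tz":0,"jaw":1},{"wx":0,"wy":0,"wz":0,"tx":0,"ty":0,"tz":0,"jaw":1},{"wx":0,"wy":0,"wz":0,"tx":0,"ty":0,"tz":0,"jaw":1}]}}

```text
time: 28.7
ee_pos: [635.6, -203.5, 17.1]
eef_rot: [0.801, 0.599, 0.0, 0.0]
ft_force: [-0.3, -0.7, 2.5]
finger_gap: 35.1
gripper_force: 60.7
```

Contact at 2.5 N. I'll release, lift and draw back toward the base side, clear of the views.

Emit:
{"op": "servo_tool", "data": {"deltas": [{"wx":0,"wy":0,"wz":0,"tx":0,"ty":0,"tz":0,"jaw":-1},{"wx":0,"wy":0,"wz":0,"tx":0,"ty":0,"tz":0,"jaw":-1},{"wx":0,"wy":0,"wz":0,"tx":0,"ty":0,"tz":0,"jaw":-1},{"wx":0,"wy":0,"wz":0,"tx":0,"ty":0,"tz":0,"jaw":-1},{"wx":0,"wy":0,"wz":0,"tx":0,"ty":0,"tz":1,"jaw":-1}]}}

```text
time: 29.2
ee_pos: [634.5, -203.0, 25.8]
eef_rot: [0.801, 0.599, -0.001, -0.001]
ft_force: [-0.1, 0.8, 0.0]
finger_gap: 85.4
gripper_force: 0.0
```

Emit:
{"op": "servo_tool", "data": {"deltas": [{"wx":0,"wy":0,"wz":0,"tx":0,"ty":0,"tz":2.5,"jaw":-1},{"wx":0,"wy":0,"wz":0,"tx":0,"ty":0,"tz":3,"jaw":-1},{"wx":0,"wy":0,"wz":0,"tx":0,"ty":0,"tz":3,"jaw":-1},{"wx":0,"wy":0,"wz":0,"tx":0,"ty":0,"tz":3,"jaw":-1},{"wx":0,"wy":0,"wz":0,"tx":-2,"ty":0,"tz":2,"jaw":-1}]}}

```text
time: 29.7
ee_pos: [616.9, -203.4, 164.5]
eef_rot: [0.801, 0.599, 0.001, 0.001]
ft_force: [0.5, -0.9, 0.3]
finger_gap: 85.2
gripper_force: 0.0
```

Emit:
{"op": "servo_tool", "data": {"deltas": [{"wx":0,"wy":0,"wz":0,"tx":-4,"ty":0,"tz":1,"jaw":-1},{"wx":0,"wy":0,"wz":0,"tx":-4,"ty":0,"tz":0,"jaw":-1},{"wx":0,"wy":0,"wz":0,"tx":-4,"ty":0,"tz":0,"jaw":-1},{"wx":0,"wy":0,"wz":0,"tx":-4,"ty":0,"tz":0,"jaw":-1},{"wx":0,"wy":0,"wz":0,"tx":-4,"ty":0,"tz":0,"jaw":-1}]}}

```text
time: 30.2
ee_pos: [413.8, -203.2, 172.5]
eef_rot: [0.801, 0.599, 0.0, 0.0]
ft_force: [0.0, -1.3, 0.3]
finger_gap: 85.3
gripper_force: 0.0
```

Emit:
{"op": "servo_tool", "data": {"deltas": [{"wx":0,"wy":0,"wz":0,"tx":-3,"ty":0,"tz":0,"jaw":-1},{"wx":0,"wy":0,"wz":0,"tx":-2,"ty":0,"tz":0,"jaw":-1},{"wx":0,"wy":0,"wz":0,"tx":0,"ty":0,"tz":0,"jaw":-1},{"wx":0,"wy":0,"wz":0,"tx":0,"ty":0,"tz":0,"jaw":-1},{"wx":0,"wy":0,"wz":0,"tx":0,"ty":0,"tz":0,"jaw":-1}]}}

```text
time: 30.7
ee_pos: [366.2, -203.5, 172.1]
eef_rot: [0.801, 0.599, 0.0, 0.0]
ft_force: [-0.4, 0.5, 0.5]
finger_gap: 85.3
gripper_force: 0.0
```

```bash
python3 - <<'E'
from workcell import arm,optics
from h import *
o=[]
c=optics.camera("top"); o.append(cv2.resize(c["color"][125:265,165:505],(780,321),interpolation=cv2.INTER_CUBIC))
c=optics.camera("side"); o.append(cv2.resize(c["color"][115:380,200:600][:150],(780,279),interpolation=cv2.INTER_CUBIC)) 
cv2.imwrite("pics/f.png",np.vstack(o)[:,:,::-1]); cv2.imwrite("pics/f_side.png",c["color"][:,:,::-1]); print(arm.read_state()["ee_pos"])
E
```

```text
[ 366.0556731  -203.35749564  171.79348261]
```

View pics/f.png

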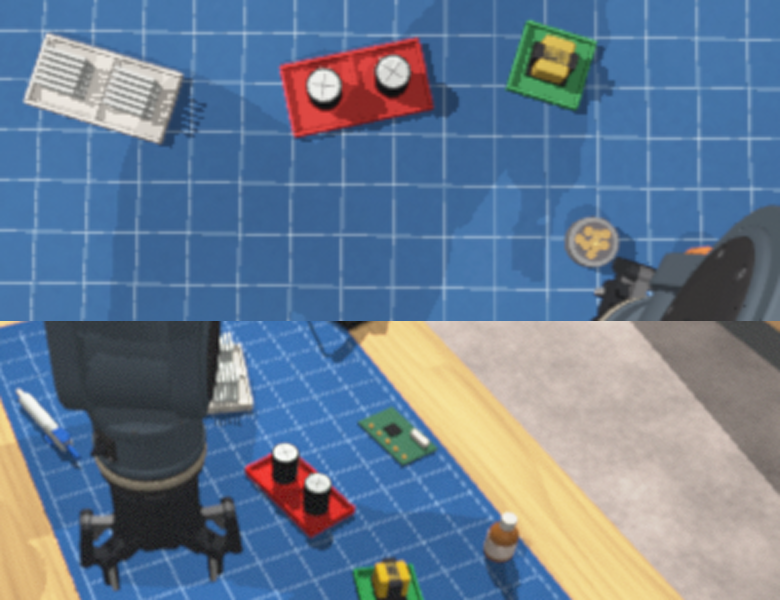

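View pics/f_side.png

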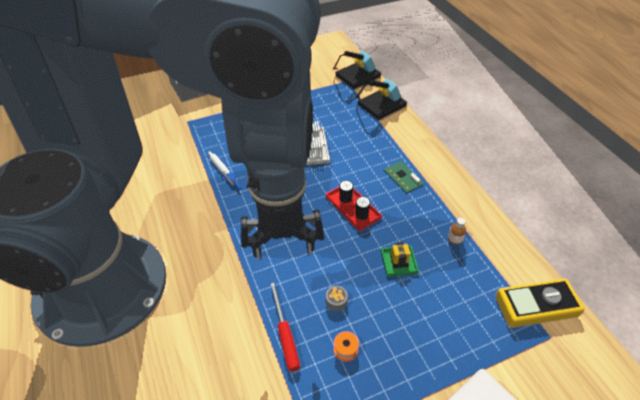

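Every part stands upright in its own bay: heat sinks in white, capacitors in red, transformer in green. The spool (346,346) and tip cleaner (336,297) are unmoved.

```bash
python3 -c "
from workcell import workorder
print(workorder.hand_in())"
```

```text
the job is handed in; nothing more can be done
None
```

I handed the job in at about 31 s: capacitors in the red tray, heat sinks in the white and the transformer in the green, all upright in their bays in the last pictures, with the spool and tip cleaner unmoved; no verdict came back.

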